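# Lay the proud bar down in the parts box and press its lid home

## Robot

A 6-joint arm with a two-finger parallel gripper is mounted at the origin on the work surface. World frame = base frame: x ahead of the robot, y to its left, z up, the work surface at z = 0. Lengths are in mm, angles in rad, forces in N, time in s.
With the tool pointing down it reaches from about 300 to 775 mm from the base axis. Payload 14.6 kg.
Tool frame: the origin (TCP) lies between the finger pads; the fingertips stand 11 mm ahead of it and the grasp point (between the pads) lies 8 mm behind it; z points along the fingers, y is the direction in which the jaws open and shut (so a half turn about z gives the same grasp; the last joint's range is limited). The gripper opens to 94 mm and grips with 3 to 60 N. Pads are 16 mm wide; open, the fingers measure 119 mm over their backs; the gripper's body (75 mm by 177 mm) begins 78 mm behind the grasp point.
Start: joints at [-1.23, 0.3, 1.521, -0, 1.321, -0.067], TCP at [218.117, -504.89, 216.446] pointing down, gripper open.
Joint ranges: [-3.03, 3.03], [-0.79, 2.21], [0.23, 2.52], [-1.04, 4.18], [0, 3.07], [-2.55, 2.55]. Speed limits (rad/s): [2.22, 2.22, 2.57, 3.14, 3.14, 3.14].

## Interface

Orientations are given as [roll, pitch, yaw] about the fixed x, y, z axes, in that order (R = Rz(yaw) Ry(pitch) Rx(roll)).
In Python, from cell import * gives the robot as it stands.
- The arm moves only by the tool arm_command, never from a script. Its argument "deltas" is a list of rows, each an object with "xyz": the shift along the world's x, y, z in m, a list of three; "turn": the turn, a rotation vector about the world's x, y, z in rad, a list of three. A call has 1 to 12 rows; each row shifts and turns the commanded pose from where the row before left it; what a row does not reach is not made up. A row lasts 1/8 s, in which the tool goes at most 62.5 mm and 10.7 degrees, less where a joint would pass 70% of its speed; a pose out of reach is approached as far as the arm can. A call with a gripper value outside its range is refused whole. "gripper" is the closure, from 0 (fully open) to 1 (shut), set as the call begins (left out, the last holds). The fingers move at their own pace and stop on an object; "force" is the grip in N (left out, the last holds). Time passes only in rows, so rows that do not move let the fingers close. It gives the time, the measured TCP pose, the force and the opening at its end, in the units of the state.
- read_state(): the state, without advancing time (a new reading comes with each control period).
- camera(name): name is "scene" or "top"; returns a dict with "color" (420x560x3 uint8, red, green, blue), "fx", "fy", "cx", "cy" (pixels), "k1" (the pictures are not rectified: a ray, as slopes to the right and down, at radius r is drawn at 1 + k1 r^2 times it, then the intrinsics apply), "rvec" (rotation vector, rad) and "tvec" (3), from world to camera coordinates, as OpenCV has them. Camera axes: x right, y down, z forward; pixel columns grow to the right and rows downward; lengths in mm; the calibration is good to about 2 mm. A picture is of the moment at which its call begins. There is no depth.
- sign_off(): hands the job in, once; it reports no verdict.
The state is a dict: "clock": time; "joints": joint angles; "qd": joint speeds; "effort": joint torques, N m; "eef_pos": TCP position; "eef_rot": TCP orientation; "wrist_force": force on the tool from outside, world axes, zero at the start; "moment": the same for the moment, N m; "finger_gap": finger opening in mm.
Only numpy, scipy, OpenCV 4.12 (cv2) and the standard library are available. Lean on these libraries where they do the work, as an engineer would, in place of code of your own. Each camera call takes 0.05 s, during which the arm holds its last target.

## Task

In the grey parts box one drilled aluminium bar leans up on the block and sticks out above the rim, so that the lid would not go on. Lay that bar down flat in the box beside the block, below the fill line, and let go of it; then take the lid from its sloping stand, set it on the box and press it past the sprung catches until it is fully home, its flange flush on the rim all round. Leave the block and the plate in the box, leave the other things on the bench where they are, and finish clear of everything.

Things in the scene. Friction and masses are not known exactly. Their poses are not given: they have to be found in the camera images.
- parts_box: Open grey steel parts box, fixed. Origin: centre of its underside, z up. Outside 166 (x) x 196 (y) x 76 mm high; walls and floor 5 mm, so 156 x 186 mm inside. White fill line: contents must stay below 60 mm above the origin. The block, with the bar leaning on it, lies along one side (y = +33 or -33 mm), the plate along the other. No dividers.
- box_rim (a point): Centre of the box's mouth, level with the rim's top (76 mm above the underside); axes as the box. In the middle of each y wall (x = 0) a round sprung catch of 8 mm radius stands 3 mm into the mouth, its middle 12 mm below the rim; it gives way outwards at 2.4 N plus 0.6 N per mm.
- bar_center (a point): Centre of the aluminium bar: 135 (x) x 28 (y) x 36 mm (z), 0.26-0.48 kg, four dark holes in its top face. At the start its x axis points up at 32 degrees towards the box's +x; its -x end stands on the floor at the box's -x wall, its underside rests on the block's top edge, its +x end is 30 mm above the rim. Can lie flat below the fill line only on plate or floor.
- block_center (a point): The block: plain aluminium, 60 (x) x 40 (y) x 46 mm (z), 0.3 kg, with a dark slot in each side; it lies on the box floor below the bar's raised end. Point: its centre. It stays where it is.
- plate_center (a point): The flat plate: plain aluminium, 120 (x) x 46 (y) x 14 mm (z), lying on the box floor on the side away from the block. Point: its centre. The bar may lie on it.
- stand: The lid's stand of dark steel, fixed to the bench. Origin: centre of its underside, z up. Its sloping face, 167 x 150 mm, rises towards the stand's +x at 35 degrees from level, with a low ledge at its bottom edge; the middle of the face is 78 mm above the bench.
- lid_seat (a point): Centre of the underside of the lid's flange, which comes to rest on the rim. Lid: grey, 0.32-0.59 kg, z out of its upper side. Flange 176 (x) x 200 (y) x 5 mm; plug below it 153 x 183 x 16 mm deep, 1.5 mm clearance a side in the box mouth; either way round fits. Needs a push of about 3 to 13 N down at its middle to pass the catches; else it stops up to 9 mm short.
- lid_handle (a point): Centre of the lid's handle: a black upright fin 90 (lid x) x 20 (lid y) x 40 mm (lid z) on the middle of the flange; the point is 20 mm above the flange's top, 25 mm above the seat point. Axes as the lid. At the start the lid lies on the stand's slope, its x axis up the slope, its z axis 35 degrees from vertical towards the stand's -x.
- hammer: A hammer, 220 mm long, lying on the bench on the -x side of the box. Stays where it is. Origin on its underside.
- wrench: A wrench, 190 mm long, lying on the bench on the -x side of the stand. Stays where it is.
- oil_bottle: A closed plastic bottle, 52 mm across and 130 mm high, standing on the far side of the bench. Origin under its base. Stays where it is.
- collar: A steel collar, 48 mm across and 30 mm high, standing between box and stand. Stays where it is.
- hub: A turned steel hub, 70 mm across and 35 mm high, standing on the bench near the robot. Stays where it is.

How it is judged:
By the outcome, as a careful person would: the job done as asked, in the order asked, and still so for the second after the job is handed in, with the robot touching nothing.
It also fails if it takes over 59 s, if anything falls off the work surface, if the arm or the gripper's body presses on something with over 40 N, if the wrist force passes 120 N, or if a joint passes its speed limit or range.

## Working session

There is one attempt and no reset: what is moved stays moved. The work goes in short steps, Python scripts to look and compute and a tool call to move; the robot and the scene stay as the last step left them, time stands still between calls to the robot, and variables do not carry over. Pictures are saved under pics/ and viewed, and the job is handed in when it is done.

Besides the shell and the picture viewer there is one more tool, called after ">>>" as name(argument=value, ...), one argument or row to a line, values as JSON. arm_command: Moves the arm, as the interface text tells. Its arguments: {"type":"object","properties":{"deltas":{"type":"array","items":{"type":"object","properties":{"xyz":{"type":"array","items":{"type":"number"}},"turn":{"type":"array","items":{"type":"number"}}}}},"gripper":{"type":"number"},"force":{"type":"number"}},"required":["deltas"]}

```bash
ls; mkdir -p pics
python3 - <<'E'
from cell import *
import cv2
for n in ("scene","top"):
    c=camera(n); cv2.imwrite(f"pics/{n}0.png",c["color"][:,:,::-1].copy())
    print(n,{k:c[k] for k in c if k!="color"})
print(read_state())
E
```

```text
pics
scene {'fx': 412.97400126635097, 'fy': 412.97400126635097, 'cx': 282.3242358475598, 'cy': 210.79524919995595, 'k1': -0.032869253618130284, 'rvec': array([ 1.19704875,  2.47074927, -0.7889945 ]), 'tvec': array([ 336.73136794, -290.95223836, 1292.88916684])}
top {'fx': 425.7835727021091, 'fy': 425.7835727021091, 'cx': 278.55218128876743, 'cy': 208.51477283814327, 'k1': -0.1246924447359283, 'rvec': array([ 2.11821294, -2.13621507,  0.14984598]), 'tvec': array([ 14.63751174, 555.13174998, 822.67289052])}
{'clock': 0.1, 'joints': array([-1.22963582e+00,  3.00415869e-01,  1.52153656e+00, -2.45508290e-05,
        1.32070584e+00, -6.65971444e-02]), 'qd': array([-6.71417741e-04, -2.11316380e-03, -1.20162253e-03,  4.37596500e-05,
       -3.00559331e-04, -1.18011750e-04]), 'effort': array([ 3.93862929e-04, -5.32645583e+01, -3.53285551e+01,  7.09389593e-02,
        2.34849192e-02, -7.06622336e-05]), 'eef_pos': array([ 218.01815423, -504.68892767,  215.93545606]), 'eef_rot': array([-3.14052782e+00, -4.71861733e-05,  4.07763710e-01]), 'wrist_force': array([-0.54923674, -0.50514248, -0.33541467]), 'moment': array([-0.02808726,  0.02751913,  0.02313684]), 'finger_gap': 93.78407838018404}
```

View pics/scene0.png

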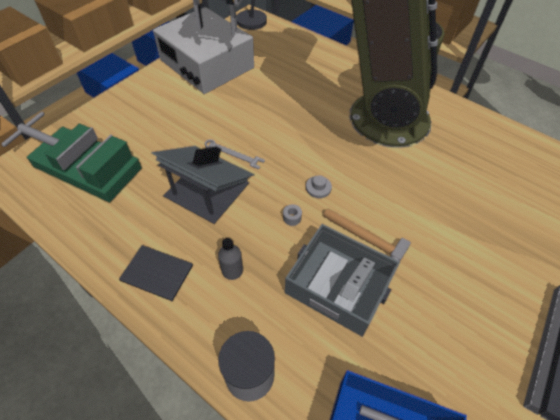

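View pics/top0.png

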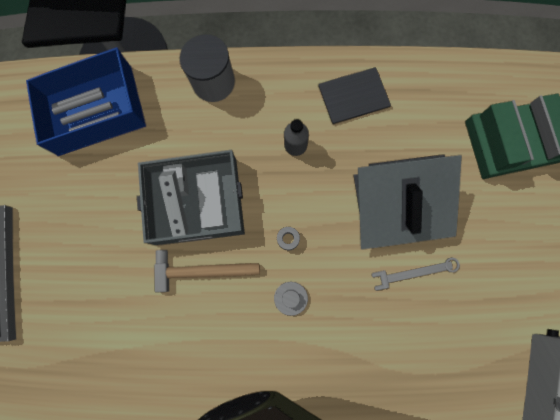

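The scene view shows the box at about (340,278), with the bar raised, and the stand with its lid at about (205,175). In the top view the box is at about (190,197), the bar at (172,203), the plate at (210,200) and the lid at (409,202), with its fin at (413,207). I'll crop in for corners.

```bash
cat > h.py <<'E'
import numpy as np, cv2
from scipy.spatial.transform import Rotation as Rn
def calib(c):
    K=np.array([[c["fx"],0,c["cx"]],[0,c["fy"],c["cy"]],[0,0,1.]])
    return K,np.array([c["k1"],0,0,0,0.]),cv2.Rodrigues(c["rvec"])[0],np.array(c["tvec"]).ravel()
def ray(c,px):
    K,D,R,t=calib(c)
    u=cv2.undistortPoints(np.array(px,float).reshape(-1,1,2),K,D).reshape(-1,2)
    d=np.c_[u,np.ones(len(u))]@R
    return -R.T@t,d/np.linalg.norm(d,axis=1)[:,None]
def onz(c,px,z):
    o,d=ray(c,px); return o+d*((z-o[2])/d[:,2])[:,None]
def proj(c,P):
    K,D,R,t=calib(c)
    return cv2.projectPoints(np.array(P,float).reshape(-1,1,3),c["rvec"],t,K,D)[0].reshape(-1,2)
def tri(c1,p1,c2,p2):
    o1,d1=ray(c1,[p1]);o2,d2=ray(c2,[p2]);d1=d1[0];d2=d2[0]
    s=np.linalg.lstsq(np.c_[d1,-d2],o2-o1,rcond=None)[0]
    a=o1+s[0]*d1;b=o2+s[1]*d2
    return (a+b)/2,np.linalg.norm(a-b)
def crop(c,x0,y0,w,h,s,fn,grid=10):
    im=c["color"][y0:y0+h,x0:x0+w,::-1].copy()
    im=cv2.resize(im,None,fx=s,fy=s,interpolation=cv2.INTER_CUBIC)
    im=cv2.convertScaleAbs(im,alpha=1.4,beta=15)
    for x in range((x0//grid+1)*grid,x0+w,grid):
        cv2.line(im,((x-x0)*s,0),((x-x0)*s,6),(0,0,255),1); cv2.putText(im,str(x),((x-x0)*s-8,16),0,.35,(0,0,255),1)
    for y in range((y0//grid+1)*grid,y0+h,grid):
        cv2.line(im,(0,(y-y0)*s),(6,(y-y0)*s),(0,0,255),1); cv2.putText(im,str(y),(8,(y-y0)*s+4),0,.35,(0,0,255),1)
    cv2.imwrite(fn,im)
E
python3 - <<'E'
from cell import *
from h import *
t=camera("top"); s=camera("scene")
crop(t,130,140,120,110,5,"pics/tbox.png"); crop(s,275,215,135,120,5,"pics/sbox.png")
crop(t,345,145,130,115,5,"pics/tlid.png"); crop(s,145,125,125,100,6,"pics/slid.png")
E
```

```text
(no output)
```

View pics/tbox.png

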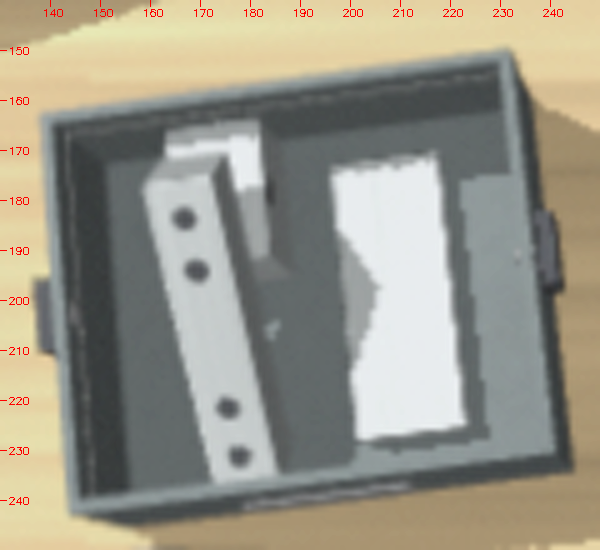

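View pics/sbox.png

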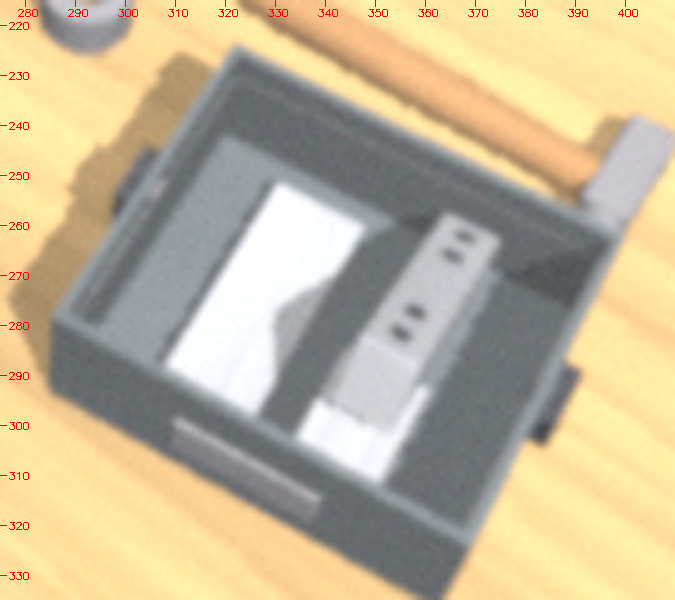

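View pics/tlid.png

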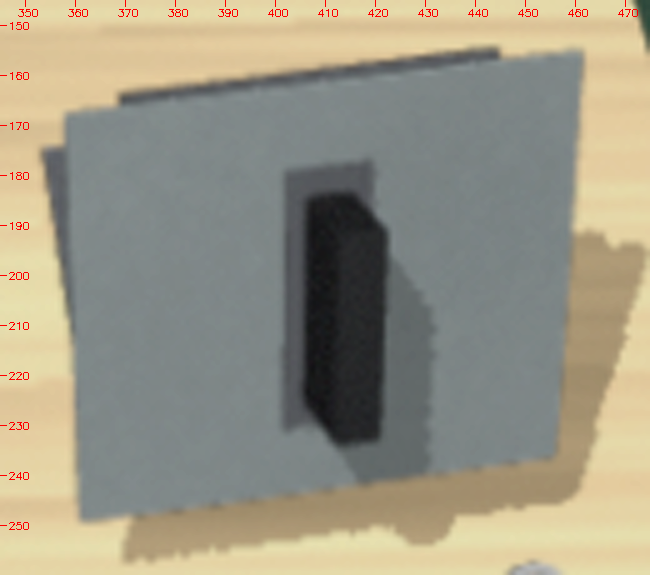

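View pics/slid.png

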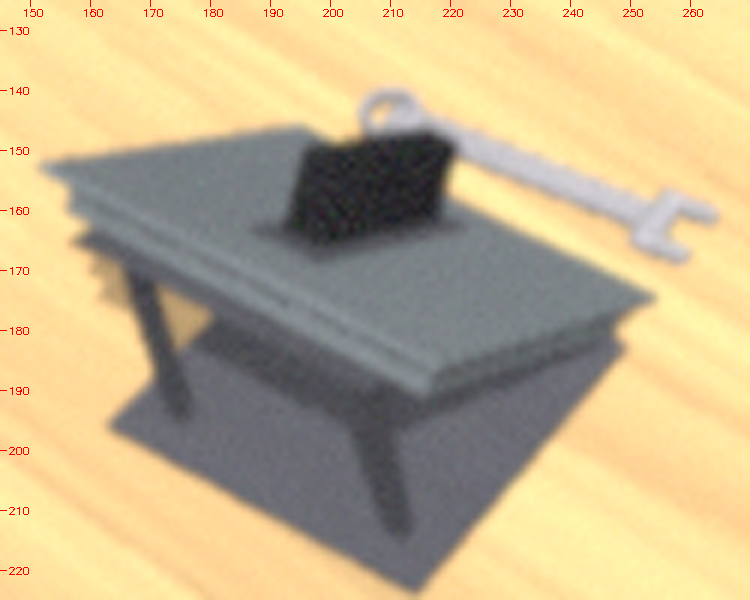

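Run:
```python
from cell import *
from h import *
np.set_printoptions(precision=1,suppress=True)
t=camera("top"); s=camera("scene")
def show(n,a,b): 
    P,e=tri(t,a,s,b); print(n,P,round(e,1))
    return P
print("rim")
T=[(138.5,162.8),(231.5,150.2),(244,233),(145,241.5)]
S=[(368,323),(285.5,278.5),(322,224.5),(398.5,262)]
# top: TL=+x+y ; TR=+x-y; BR=-x-y; BL=-x+y
for i in range(4): show("rim%d"%i,T[i],S[i])
R=onz(t,T,76);print(R); print("scene z76",onz(s,S,76))
for i in range(4): print(np.linalg.norm(R[i]-R[(i+1)%4]))
print("lid upper corners")
T=[(358,167.5),(461,155.5),(456,236),(361,249)]
S=[(216.5,187.5),(152,153),(197,146.5),(254.5,174.5)]
L=[show("lid",T[i],S[i]) for i in range(4)]
L=np.array(L)
for i in range(4): print(np.linalg.norm(L[i]-L[(i+1)%4]))
print("fin top corners?")
print("bar holes")
T=[(166.8,183.5),(169.3,194),(175.5,221.3),(178,231.2)]
S=[(355,281.8),(358,277.2),(365.5,266),(367.5,262.3)]
for i in range(4): show("h",T[i],S[i])
show("bar top +x+y",(159.5,177.5),(358,290))
show("bar top +x-y",(171.5,175),(346,282))
```

```text
rim
rim0 [648.3 295.5  75.3] 0.4
rim1 [671.8 104.4  72. ] 0.3
rim2 [502.9  80.7  61. ] 4.7
rim3 [486.6 275.4  74.2] 1.3
[[648.  295.4  76. ]
 [670.7 103.7  76. ]
 [502.5  77.1  76. ]
 [486.7 274.2  76. ]]
scene z76 [[648.7 295.4  76. ]
 [673.4 105.7  76. ]
 [510.8  87.3  76. ]
 [487.4 276.1  76. ]]
193.07944656841966
170.338215651355
197.7643824929836
162.61791244218034
lid upper corners
lid [ 615.5 -139.6  137.9] 0.4
lid [ 636.5 -335.   140.9] 1.7
lid [ 492.9 -350.4   41.5] 8.0
lid [ 470.8 -155.    42. ] 1.9
196.4982950826819
175.35414790405105
196.6215743478183
174.30494970304593
fin top corners?
bar holes
h [598.6 228.6  96.5] 1.0
h [579.8 226.2  85.1] 1.4
h [529.2 220.2  54.2] 1.7
h [510.5 217.4  41.4] 0.9
bar top +x+y [610.9 243.5  97.3] 0.8
bar top +x-y [614.1 216.4 104.8] 1.3
```

The crops give a consistent picture. The rim corners sit at z≈75, the bar holes slope at 32°, and the lid corners are 196 × 175 mm apart at a slope of about 34°. Next I'll refine the box, plate and lid poses.

Run:
```python
from cell import *
from h import *
np.set_printoptions(precision=2,suppress=True)
t=camera("top"); s=camera("scene")
def fit2(model,meas):
    m=model-model.mean(0);q=meas-meas.mean(0)
    a=np.arctan2((m[:,0]*q[:,1]-m[:,1]*q[:,0]).sum(),(m*q).sum())
    Rm=np.array([[np.cos(a),-np.sin(a)],[np.sin(a),np.cos(a)]])
    c=meas.mean(0)-Rm@model.mean(0)
    return c,a,meas-(model@Rm.T+c)
M=np.array([[83,98],[83,-98],[-83,-98],[-83,98.]])
for n,c,px in(("top",t,[(138.5,162.8),(231.7,150.2),(242,230.5),(145,241)]),("scene",s,[(368,323),(285.5,278.3),(322,224.5),(398.5,262)])):
    P=onz(c,px,76)[:,:2]; print(n,*fit2(M,P))
P=onz(t,[(196.5,173.5),(217.5,170.5),(223.2,225.5),(201.5,228.5)],19)
print("plate",P,*fit2(np.array([[60,23],[60,-23],[-60,-23],[-60,23.]]),P[:,:2]))
P=onz(s,[(0,0)]*0 or [(331,251.5),(348.5,261)],19);print(P)
c=np.array([579.5,190]);a=.124
R=np.array([[np.cos(a),-np.sin(a)],[np.sin(a),np.cos(a)]])
print("bar in box",(np.array([564,224.3])-c)@R)
```

```text
top [578.44 188.51] 0.11947347575278859 [[-1.21 -0.27]
 [-1.84  2.19]
 [-0.33 -0.27]
 [ 3.37 -1.65]]
scene [579.98 191.04] 0.12111393093617552 [[-1.82 -2.99]
 [-1.19  1.62]
 [ 1.41  3.57]
 [ 1.6  -2.2 ]]
plate [[637.62 186.46  19.  ]
 [643.53 141.    19.  ]
 [524.6  126.86  19.  ]
 [518.61 172.77  19.  ]] [581.09 156.77] 0.1180843725133223 [[-0.34 -0.22]
 [ 0.15 -0.01]
 [ 0.39 -0.  ]
 [-0.19  0.23]]
[[526.32 130.77  19.  ]
 [522.02 177.57  19.  ]]
bar in box [-11.14  35.95]
```

```bash
cat >> h.py <<'E'
def plan(cur_p,cur_r,tp,tr):
    """cur pose -> target [roll,pitch,yaw]; prints total shift m and rotvec"""
    A=Rn.from_euler('xyz',cur_r);B=Rn.from_euler('xyz',tr)
    rv=(B*A.inv()).as_rotvec(); d=(np.array(tp)-np.array(cur_p))/1000
    print("shift m",d.round(4),"norm",np.linalg.norm(d).round(3),"turn",rv.round(4),"norm",np.linalg.norm(rv).round(3))
E
python3 - <<'E'
from cell import *
from h import *
s=read_state()
plan(s["eef_pos"],s["eef_rot"],[500,214,165],[np.pi,-.5585,.12])
E
```

```text
shift m [ 0.2819  0.7189 -0.0514] norm 0.774 turn [ 0.1461 -0.541  -0.2803] norm 0.627
```

>>> arm_command(
  deltas=[
    {"xyz": [0.0176, 0.045, 0]},
    {"xyz": [0.0176, 0.045, 0]},
    {"xyz": [0.0176, 0.045, 0]},
    {"xyz": [0.0176, 0.045, 0]},
    {"xyz": [0.0176, 0.045, 0]},
    {"xyz": [0.0176, 0.045, 0]},
    {"xyz": [0.0176, 0.045, 0]},
    {"xyz": [0.0176, 0.045, 0]},
  ],
  gripper=0.36,
  force=45,
)

```text
validation failed for argument at $.de...
```

>>> arm_command(
  deltas=[
    {"xyz": [0.0176, 0.045, -0.006], "turn": [0.0183, -0.0676, -0.035]},
    {"xyz": [0.0176, 0.045, -0.006], "turn": [0.0183, -0.0676, -0.035]},
    {"xyz": [0.0176, 0.045, -0.006], "turn": [0.0183, -0.0676, -0.035]},
    {"xyz": [0.0176, 0.045, -0.006], "turn": [0.0183, -0.0676, -0.035]},
    {"xyz": [0.0176, 0.045, -0.006], "turn": [0.0183, -0.0676, -0.035]},
    {"xyz": [0.0176, 0.045, -0.006], "turn": [0.0183, -0.0676, -0.035]},
    {"xyz": [0.0176, 0.045, -0.006], "turn": [0.0183, -0.0676, -0.035]},
    {"xyz": [0.0176, 0.045, -0.006], "turn": [0.0183, -0.0676, -0.035]},
    {"xyz": [0, 0, 0]},
  ],
)

```text
validation failed for argument at $.de...
```

Run:
```python
from cell import *
from h import *
t=camera("top");crop(t,130,140,140,110,5,"pics/t1.png")
s=camera("scene");crop(s,265,180,160,150,5,"pics/s1.png")
s=read_state();print(s)
plan(s["eef_pos"],s["eef_rot"],[564,222.5,55.5],[np.pi,-.5585,.12])
```

```text
{'clock': 0.5, 'joints': array([-1.22956970e+00,  2.99916058e-01,  1.52103111e+00, -1.15021225e-05,
        1.32073161e+00, -6.65979138e-02]), 'qd': array([-0.00050567, -0.00082885, -0.00035261, -0.00015649,  0.0001943 ,
        0.00053871]), 'effort': array([ 2.54600009e-04, -5.31344497e+01, -3.52737558e+01,  7.08451308e-02,
        2.15108640e-02, -2.60756366e-05]), 'eef_pos': array([ 218.12261407, -504.8648751 ,  216.42359583]), 'eef_rot': array([-3.14150598e+00,  5.38796271e-06,  4.07827392e-01]), 'wrist_force': array([-0.44704406, -0.16428054,  0.69108883]), 'moment': array([-0.01980478,  0.03229096,  0.02469168]), 'finger_gap': 94.09710629783405}
shift m [ 0.3459  0.7274 -0.1609] norm 0.821 turn [ 0.1461 -0.541  -0.2803] norm 0.627
```

Both keys seem to be required in every row.

>>> arm_command(
  deltas=[
    {"xyz": [0.0176, 0.045, 0], "turn": [0, 0, 0]},
    {"xyz": [0.0176, 0.045, 0], "turn": [0, 0, 0]},
    {"xyz": [0.0176, 0.045, 0], "turn": [0, 0, 0]},
    {"xyz": [0.0176, 0.045, 0], "turn": [0, 0, 0]},
    {"xyz": [0.0176, 0.045, 0], "turn": [0, 0, 0]},
    {"xyz": [0.0176, 0.045, 0], "turn": [0, 0, 0]},
    {"xyz": [0.0176, 0.045, 0], "turn": [0, 0, 0]},
    {"xyz": [0.0176, 0.045, 0], "turn": [0, 0, 0]},
  ],
  gripper=0.36,
  force=45,
)

```text
clock: 1.5
eef_pos: [359.3, -143.4, 216.7]
eef_rot: [3.141, -0.0, 0.408]
wrist_force: [0.9, -1.2, -0.4]
finger_gap: 60.2
```

>>> arm_command(
  deltas=[
    {"xyz": [0.0176, 0.045, -0.006], "turn": [0.0183, -0.0676, -0.035]},
    {"xyz": [0.0176, 0.045, -0.006], "turn": [0.0183, -0.0676, -0.035]},
    {"xyz": [0.0176, 0.045, -0.006], "turn": [0.0183, -0.0676, -0.035]},
    {"xyz": [0.0176, 0.045, -0.006], "turn": [0.0183, -0.0676, -0.035]},
    {"xyz": [0.0176, 0.045, -0.006], "turn": [0.0183, -0.0676, -0.035]},
    {"xyz": [0.0176, 0.045, -0.006], "turn": [0.0183, -0.0676, -0.035]},
    {"xyz": [0.0176, 0.045, -0.006], "turn": [0.0183, -0.0676, -0.035]},
    {"xyz": [0.0176, 0.045, -0.006], "turn": [0.0183, -0.0676, -0.035]},
    {"xyz": [0, 0, 0], "turn": [0, 0, 0]},
  ],
)

```text
clock: 2.62
eef_pos: [499.2, 217.4, 167.4]
eef_rot: [-3.141, -0.558, 0.122]
wrist_force: [0.0, 0.2, -0.2]
finger_gap: 60.1
```

Run:
```python
from cell import *
from h import *
t=camera("top");crop(t,130,140,140,110,5,"pics/t1.png")
s=camera("scene");crop(s,265,180,160,120,5,"pics/s1.png")
s=read_state();print(s["eef_pos"],s["eef_rot"],s["joints"])
plan(s["eef_pos"],s["eef_rot"],[564,222.5,55.5],[np.pi,-.5585,.12])
```

```text
[499.38086555 215.14929927 168.22648574] [ 3.14091264 -0.55720634  0.1223429 ] [ 0.41189735  0.09922216  1.98311597 -0.29892401  0.54092405  2.07675568]
shift m [ 0.0646  0.0074 -0.1127] norm 0.13 turn [ 0.0007 -0.0012 -0.002 ] norm 0.002
```

View pics/t1.png

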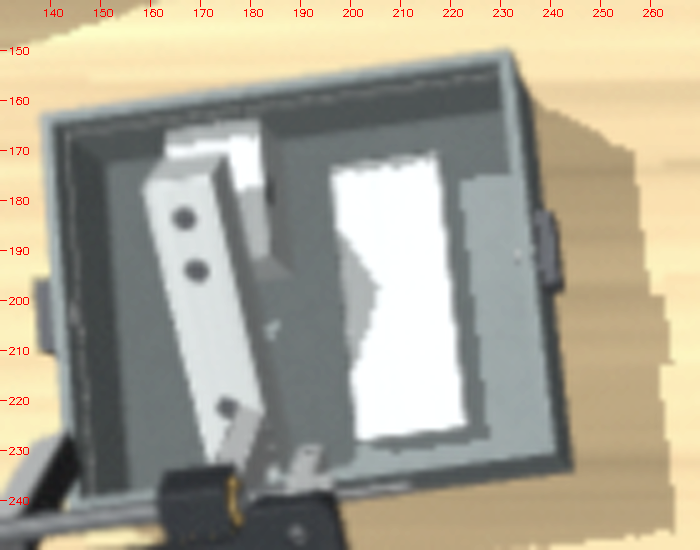

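View pics/s1.png

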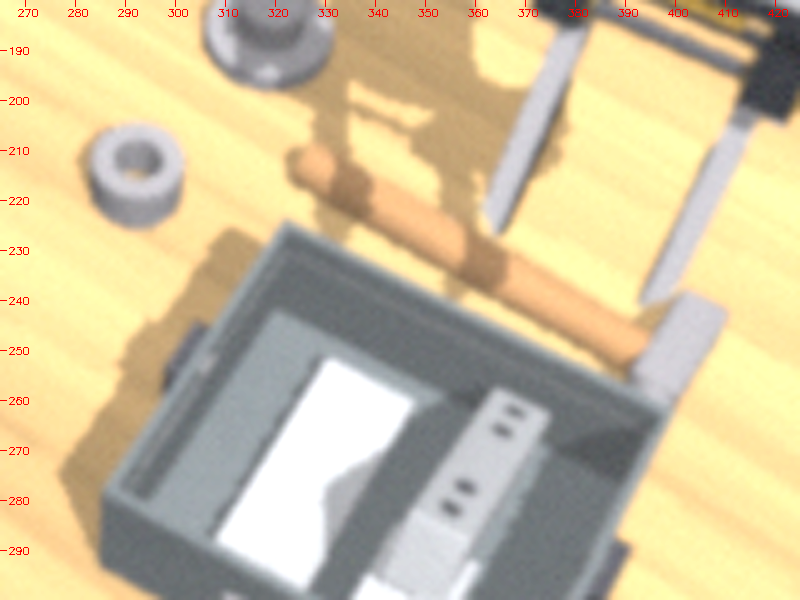

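The fingers stand above the box's -x wall, with the tips in the scene view at about (363,226) and (396,240). The bar is unmoved. I'll check those tips against the TCP reading to get the camera bias, then go down.

Run:
```python
from cell import *
from h import *
s=camera("scene")
st=read_state(); p=st["eef_pos"]; R=Rn.from_euler('xyz',st["eef_rot"]).as_matrix()
for sy in(1,-1):
    P=p+R@np.array([0,sy*34,11]); print(P.round(1),proj(s,P).round(1))
```

```text
[509.5 181.5 159.3] [[363.2 225.1]]
[501.3 249.  159.3] [[393.5 239.7]]
```

>>> arm_command(
  deltas=[
    {"xyz": [0.013, 0.0015, -0.0215], "turn": [0, 0, 0]},
    {"xyz": [0.0135, 0.0016, -0.0225], "turn": [0, 0, 0]},
    {"xyz": [0.0135, 0.0016, -0.0225], "turn": [0, 0, 0]},
    {"xyz": [0, 0, 0], "turn": [0, 0, 0]},
  ],
)

```text
clock: 3.28
eef_pos: [539.7, 218.3, 101.0]
eef_rot: [3.141, -0.556, 0.119]
wrist_force: [1.0, 0.2, 0.1]
finger_gap: 60.2
```

Run:
```python
from cell import *
from h import *
s=camera("scene");crop(s,265,180,160,120,5,"pics/s2.png")
t=camera("top");crop(t,110,140,140,110,5,"pics/t2.png")
s=read_state();print(s["eef_pos"],s["eef_rot"],s["wrist_force"])
plan(s["eef_pos"],s["eef_rot"],[564,222.5,55.5],[np.pi,-.5585,.12])
```

```text
[539.78973682 219.06955721 102.84248342] [-3.14150929 -0.55876572  0.11937022] [-0.125385   -0.37356284  0.34209797]
shift m [ 0.0242  0.0034 -0.0473] norm 0.053 turn [-0.0001  0.0003  0.0006] norm 0.001
```

View pics/s2.png

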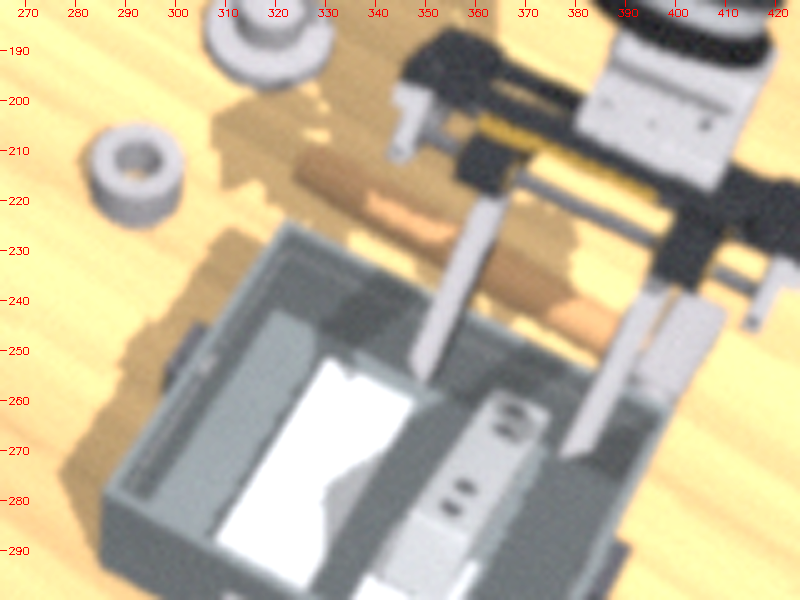

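The tips at (349,256) and (379,271) straddle the bar evenly. I'll go down and close.

>>> arm_command(
  deltas=[
    {"xyz": [0.012, 0.0017, -0.0235], "turn": [0, 0, 0]},
    {"xyz": [0.012, 0.0017, -0.0235], "turn": [0, 0, 0]},
    {"xyz": [0, 0, 0], "turn": [0, 0, 0]},
    {"xyz": [0, 0, 0], "turn": [0, 0, 0]},
  ],
)

```text
clock: 3.88
eef_pos: [563.7, 223.2, 56.5]
eef_rot: [-3.141, -0.56, 0.12]
wrist_force: [0.3, 0.1, 0.1]
finger_gap: 60.0
```

>>> arm_command(
  deltas=[
    {"xyz": [0, 0, 0], "turn": [0, 0, 0]},
    {"xyz": [0, 0, 0], "turn": [0, 0, 0]},
    {"xyz": [0, 0, 0], "turn": [0, 0, 0]},
    {"xyz": [0, 0, 0], "turn": [0, 0, 0]},
  ],
  gripper=1,
  force=45,
)

```text
clock: 4.38
eef_pos: [563.8, 223.4, 55.2]
eef_rot: [-3.141, -0.559, 0.12]
wrist_force: [-0.3, -1.2, 2.6]
finger_gap: 27.2
```

>>> arm_command(
  deltas=[
    {"xyz": [0.001, 0, 0.012], "turn": [0, 0, 0]},
    {"xyz": [0.003, 0, 0.025], "turn": [0, 0, 0]},
    {"xyz": [0.003, 0, 0.025], "turn": [0, 0, 0]},
    {"xyz": [0.003, 0, 0.02], "turn": [0, 0, 0]},
    {"xyz": [0.002, -0.013, 0], "turn": [-0.0134, 0.1109, 0]},
    {"xyz": [0.002, -0.013, 0], "turn": [-0.0134, 0.1109, 0]},
    {"xyz": [0.002, -0.013, 0], "turn": [-0.0134, 0.1109, 0]},
    {"xyz": [0.001, -0.013, 0], "turn": [-0.0134, 0.1109, 0]},
    {"xyz": [0.001, -0.0145, 0], "turn": [-0.0134, 0.1109, 0]},
    {"xyz": [0, 0, 0], "turn": [0, 0, 0]},
    {"xyz": [0, 0, 0], "turn": [0, 0, 0]},
  ],
)

```text
clock: 5.75
eef_pos: [581.2, 157.0, 136.2]
eef_rot: [-3.141, -0.0, 0.12]
wrist_force: [-0.2, 0.5, -4.6]
finger_gap: 28.0
```

Run:
```python
from cell import *
from h import *
s=camera("scene");crop(s,265,180,160,120,5,"pics/s3.png")
t=camera("top");crop(t,110,140,140,110,5,"pics/t3.png")
s=read_state();print(s["eef_pos"],s["eef_rot"],s["wrist_force"],s["moment"],s["finger_gap"])
plan(s["eef_pos"],s["eef_rot"],[582,157,39],[np.pi,0,.12])
```

```text
[581.17433199 157.21974804 136.78549878] [-3.14140705e+00 -5.49905577e-04  1.20848972e-01] [-0.71272235  0.77022944 -4.61052237] [0.03666462 0.03968551 0.00495084] 27.662599106413424
shift m [ 0.0008 -0.0002 -0.0978] norm 0.098 turn [-0.0003  0.0005 -0.0008] norm 0.001
```

View pics/s3.png

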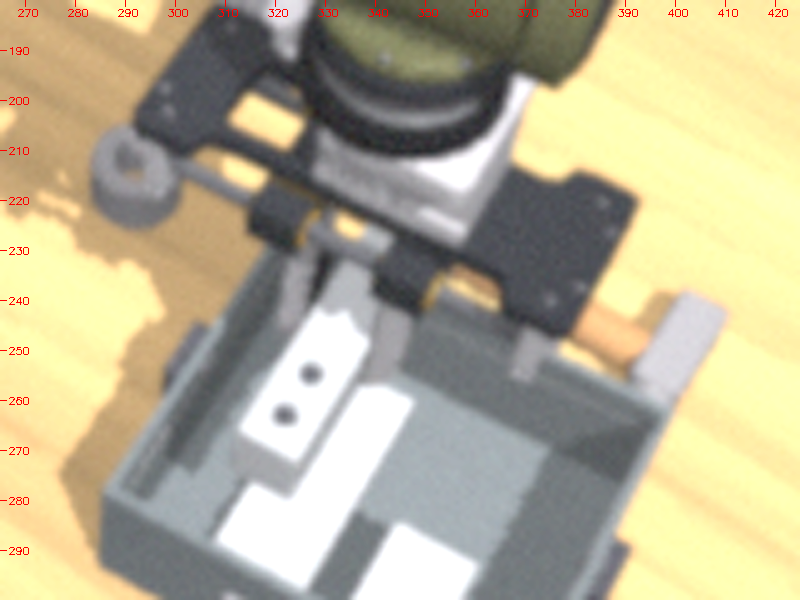

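View pics/t3.png

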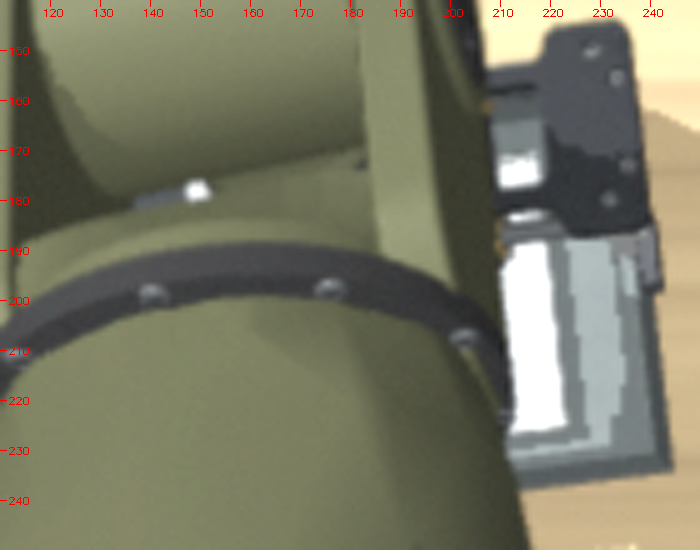

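The bar is held level (27.7 mm gap, 4.6 N) and hangs over the plate. I'll lower it.

>>> arm_command(
  deltas=[
    {"xyz": [0, 0, -0.03], "turn": [0, 0, 0]},
    {"xyz": [0.001, 0, -0.03], "turn": [0, 0, 0]},
    {"xyz": [0, 0, -0.022], "turn": [0, 0, 0]},
    {"xyz": [0, 0, -0.008], "turn": [0, 0, 0]},
    {"xyz": [0, 0, -0.004], "turn": [0, 0, 0]},
    {"xyz": [0, 0, 0], "turn": [0, 0, 0]},
  ],
)

```text
clock: 6.6
eef_pos: [583.0, 156.9, 43.6]
eef_rot: [-3.141, -0.001, 0.12]
wrist_force: [0.6, 0.1, -4.4]
finger_gap: 27.2
```

>>> arm_command(
  deltas=[
    {"xyz": [0, 0, -0.002], "turn": [0, 0, 0]},
    {"xyz": [0, 0, -0.002], "turn": [0, 0, 0]},
    {"xyz": [0, 0, -0.001], "turn": [0, 0, 0]},
    {"xyz": [0, 0, 0], "turn": [0, 0, 0]},
  ],
)

```text
clock: 7.1
eef_pos: [582.8, 156.7, 38.0]
eef_rot: [-3.141, 0.0, 0.12]
wrist_force: [-0.7, 0.2, -4.2]
finger_gap: 27.7
```

>>> arm_command(
  deltas=[
    {"xyz": [0, 0, -0.001], "turn": [0, 0, 0]},
    {"xyz": [0, 0, -0.001], "turn": [0, 0, 0]},
    {"xyz": [0, 0, 0], "turn": [0, 0, 0]},
  ],
)

```text
clock: 7.48
eef_pos: [582.8, 156.8, 37.6]
eef_rot: [-3.141, -0.0, 0.12]
wrist_force: [-11.1, -1.8, 15.4]
finger_gap: 27.7
```

Contact. Release, keeping the opening modest.

>>> arm_command(
  deltas=[
    {"xyz": [0, 0, 0.001], "turn": [0, 0, 0]},
    {"xyz": [0, 0, 0], "turn": [0, 0, 0]},
  ],
)

```text
clock: 7.72
eef_pos: [582.9, 156.8, 37.7]
eef_rot: [-3.141, -0.0, 0.12]
wrist_force: [-6.0, -1.2, 6.9]
finger_gap: 27.9
```

>>> arm_command(
  deltas=[
    {"xyz": [0, 0, 0], "turn": [0, 0, 0]},
    {"xyz": [0, 0, 0], "turn": [0, 0, 0]},
    {"xyz": [0, 0, 0], "turn": [0, 0, 0]},
  ],
  gripper=0.55,
)

```text
clock: 8.1
eef_pos: [582.8, 156.7, 36.9]
eef_rot: [-3.141, 0.0, 0.12]
wrist_force: [-0.1, -0.3, -0.1]
finger_gap: 42.1
```

>>> arm_command(
  deltas=[
    {"xyz": [0, 0, 0.015], "turn": [0, 0, 0]},
    {"xyz": [0, 0, 0.03], "turn": [0, 0, 0]},
    {"xyz": [0, 0, 0.05], "turn": [0, 0, 0]},
    {"xyz": [0, 0, 0.055], "turn": [0, 0, 0]},
    {"xyz": [0, -0.05, 0.02], "turn": [0, 0, 0]},
    {"xyz": [-0.01, -0.055, 0.02], "turn": [0, 0, 0]},
    {"xyz": [-0.02, -0.055, 0], "turn": [0, 0, 0]},
  ],
)

```text
clock: 8.98
eef_pos: [552.8, -4.9, 229.6]
eef_rot: [3.141, -0.004, 0.121]
wrist_force: [-0.0, -0.5, -0.7]
finger_gap: 42.1
```

Run:
```python
from cell import *
from h import *
s=camera("scene");crop(s,265,215,145,120,5,"pics/s4.png")
t=camera("top");crop(t,130,140,140,110,5,"pics/t4.png")
```

```text
(no output)
```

View pics/s4.png

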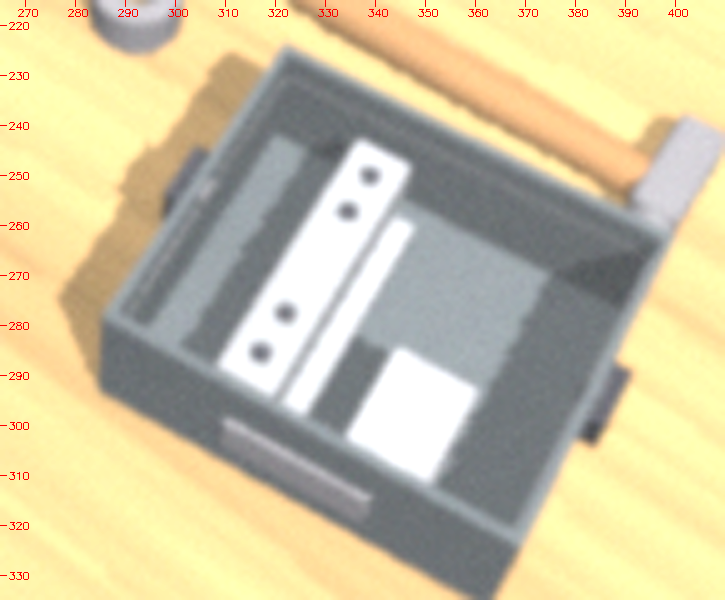

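View pics/t4.png

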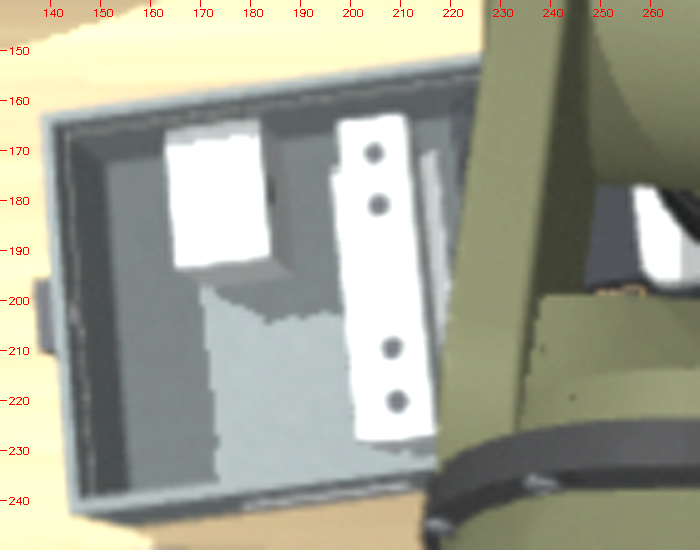

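The bar lies flat on the plate, with its holes in the scene view from (339,250) to (317,285) at one height. The block is unmoved. Next I'll check the bar's height, and use its known TCP position as a check on camera bias.

Run:
```python
from cell import *
from h import *
np.set_printoptions(precision=1,suppress=True)
t=camera("top"); s=camera("scene")
T=[(205,170.5),(205.7,180.7),(208.3,209.5),(209.4,220.2)]
S=[(317.2,285.2),(322.2,277.5),(334.5,257.3),(339,250)]
A=np.array([tri(t,a,s,b)[0] for a,b in zip(T,S)]);print(A,A.mean(0))
print(onz(t,T,55).mean(0),onz(s,S,55).mean(0))
st=read_state();print(st["eef_pos"],st["eef_rot"])
# lid target: flange top centre
L=np.array([[615.5,-139.6,137.9],[636.5,-335,140.9],[492.9,-350.4,41.5],[470.8,-155,42]])
print("lid top centre",L.mean(0))
# lid corners by plane constraint, each camera separately
T=[(358,167.5),(461,155.5),(456,236),(361,249)]
S=[(216.5,187.5),(152,153),(197,146.5),(254.5,174.5)]
for c,q in((t,T),(s,S)):
    K,D,R,tt=calib(c)
    o=np.array([[88,100,0],[88,-100,0],[-88,-100,0],[-88,100,0.]])
    ok,rv,tv=cv2.solvePnP(o,np.array(q,float),K,D)
    Rw=R.T@cv2.Rodrigues(rv)[0]; print(R.T@(tv.ravel()-tt),Rn.from_matrix(Rw).as_euler('xyz'))
```

```text
[[634.6 162.1  53.4]
 [612.8 160.1  53.8]
 [553.1 153.2  53. ]
 [531.  150.6  53.4]] [582.9 156.5  53.4]
[583.  155.4  55. ] [583.3 157.5  55. ]
[552.7  -3.9 228.1] [-3.1 -0.   0.1]
lid top centre [ 553.9 -245.    90.6]
[ 555.8 -248.2   83.9] [-0.  -0.6  0.1]
[ 548.1 -251.    80.8] [ 0.  -0.6  0.1]
```

The bar's triangulated centre (582.9, 156.5) agrees with the TCP at release (582.8, 156.8), so averaging the two views gives good positions. The lid corner with 8 mm disagreement needs better data, so I'll look closely at the fin.

Run:
```python
import cv2,numpy as np
def cr(fn,x0,y0,w,h,s,out,al):
    im=cv2.imread(fn)[y0:y0+h,x0:x0+w]
    im=cv2.convertScaleAbs(cv2.resize(im,None,fx=s,fy=s,interpolation=cv2.INTER_LINEAR),alpha=al,beta=0)
    for x in range((x0//5+1)*5,x0+w,5): cv2.line(im,((x-x0)*s,0),((x-x0)*s,5),(0,0,255),1);cv2.putText(im,str(x),((x-x0)*s-8,16),0,.35,(0,0,255),1)
    for y in range((y0//5+1)*5,y0+h,5): cv2.line(im,(0,(y-y0)*s),(5,(y-y0)*s),(0,0,255),1);cv2.putText(im,str(y),(8,(y-y0)*s+4),0,.35,(0,0,255),1)
    return im
a=cr("pics/top0.png",390,170,45,70,8,"",4);b=cr("pics/scene0.png",180,140,50,35,8,"",4)
cv2.imwrite("pics/fint.png",a);cv2.imwrite("pics/fins.png",b)
```

```text
(no output)
```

View pics/fint.png

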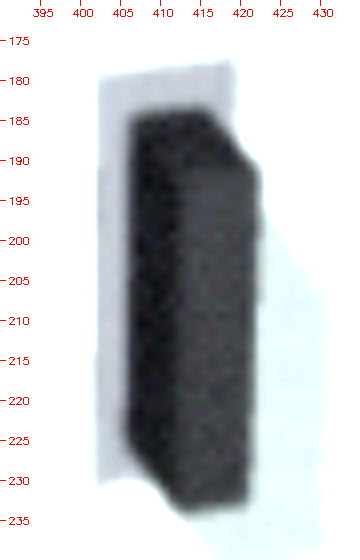

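View pics/fins.png

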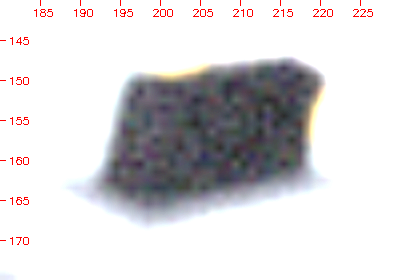

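Run:
```python
from cell import *
from h import *
np.set_printoptions(precision=1,suppress=True)
t=camera("top"); s=camera("scene")
pr=[((422.3,191.3),(196.5,149.3)),((412.5,234.4),(220.5,149.7)),((421,233.7),(216.5,147.3))]
P=[]
for a,b in pr:
    p,e=tri(t,a,s,b);P.append(p);print(p,e)
P=np.array(P)
print("fin top centre (diag)",P[:2].mean(0), "len",np.linalg.norm(P[0]-P[1]),np.linalg.norm(P[0]-P[2]))
n=Rn.from_euler('xyz',[0,-np.deg2rad(35),.108]).as_matrix()
c=P[:2].mean(0)
print("flange top centre from fin",c-40*n[:,2],"from corners",[553.9,-245,90.6])
for nm,cc in(("a",np.array([553.9,-245,90.6])),("b",c-40*n[:,2])):
  Q=np.array([cc+n@np.array(v) for v in [(88,100,0),(88,-100,0),(-88,-100,0),(-88,100,0),(45,-10,40),(-45,10,40),(45,10,40),(-45,-10,40)]])
  print(nm,"top",proj(t,Q).tolist()[:0],proj(t,Q)); print("scene",proj(s,Q))
```

```text
[ 566.3 -252.   150.6] 2.3249653059140303
[ 494.3 -247.    94.4] 0.25230886397652896
[ 494.7 -262.6   94.2] 2.858943307952827
fin top centre (diag) [ 530.3 -249.5  122.5] len 91.49419724353397 91.72083524610213
flange top centre from fin [ 553.1 -247.    89.7] from corners [553.9, -245, 90.6]
a top [] [[357.4 167.4]
 [461.5 155.8]
 [454.9 237. ]
 [359.6 249. ]
 [422.2 190.4]
 [410.1 234.8]
 [411.5 191.7]
 [420.2 233.5]]
scene [[217.2 186.8]
 [151.2 152.4]
 [195.2 146.1]
 [254.5 175.3]
 [195.  149.9]
 [222.1 149.6]
 [201.5 153.1]
 [216.  146.6]]
b top [] [[358.5 167.9]
 [462.4 156.4]
 [455.7 237.4]
 [360.6 249.4]
 [423.2 191. ]
 [411.  235.2]
 [412.5 192.2]
 [421.2 234. ]]
scene [[216.9 186.4]
 [151.  152.1]
 [194.9 145.8]
 [254.1 175. ]
 [194.6 149.6]
 [221.8 149.3]
 [201.2 152.8]
 [215.6 146.3]]
```

The lid estimates agree: flange-top centre is about (553.7, -245.7, 91), from both the fin and the corners. I'll go to the pre-grasp 80 mm out along the lid normal.

Run:
```python
from cell import *
from h import *
s=read_state()
plan(s["eef_pos"],s["eef_rot"],[498,-252,172],[np.pi,-.611,.108])
```

```text
shift m [-0.055  -0.2495 -0.0555] norm 0.261 turn [ 0.0695 -0.6066 -0.0125] norm 0.611
```

>>> arm_command(
  deltas=[
    {"xyz": [-0.0069, -0.0312, -0.003], "turn": [0.0087, -0.0758, -0.0016]},
    {"xyz": [-0.0069, -0.0312, -0.003], "turn": [0.0087, -0.0758, -0.0016]},
    {"xyz": [-0.0069, -0.0312, -0.003], "turn": [0.0087, -0.0758, -0.0016]},
    {"xyz": [-0.0069, -0.0312, -0.003], "turn": [0.0087, -0.0758, -0.0016]},
    {"xyz": [-0.0069, -0.0312, -0.006], "turn": [0.0087, -0.0758, -0.0016]},
    {"xyz": [-0.0069, -0.0312, -0.01], "turn": [0.0087, -0.0758, -0.0016]},
    {"xyz": [-0.0069, -0.0312, -0.0135], "turn": [0.0087, -0.0758, -0.0016]},
    {"xyz": [-0.0069, -0.0312, -0.014], "turn": [0.0087, -0.0758, -0.0016]},
    {"xyz": [0, 0, 0], "turn": [0, 0, 0]},
    {"xyz": [0, 0, 0], "turn": [0, 0, 0]},
  ],
  gripper=0.36,
)

```text
clock: 10.52
eef_pos: [498.2, -252.1, 171.8]
eef_rot: [-3.141, -0.61, 0.108]
wrist_force: [0.2, -0.7, 0.9]
finger_gap: 60.0
```

Run:
```python
from cell import *
from h import *
c=camera("scene");crop(c,140,100,130,100,6,"pics/s5.png")
s=read_state()
plan(s["eef_pos"],s["eef_rot"],[543.2,-246.8,106.5],[np.pi,-.611,.108])
```

```text
shift m [ 0.0448  0.0051 -0.0656] norm 0.08 turn [-0.0003 -0.0008 -0.0009] norm 0.001
```

View pics/s5.png

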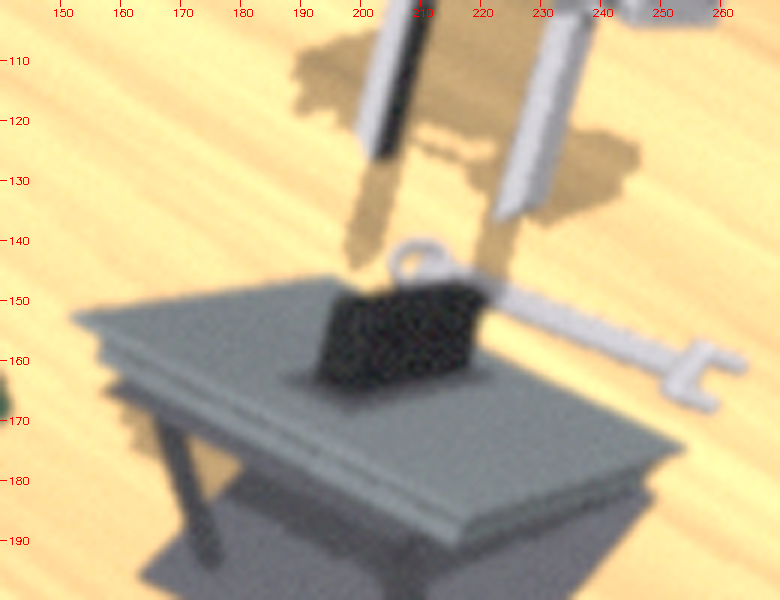

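The finger tips at (202,126) and (224,136) hang over the fin's line, and the lid is untouched. I'll go in along the normal.

>>> arm_command(
  deltas=[
    {"xyz": [0.011, 0.0013, -0.0164], "turn": [0, 0, 0]},
    {"xyz": [0.0115, 0.0013, -0.0164], "turn": [0, 0, 0]},
    {"xyz": [0.0112, 0.0013, -0.0164], "turn": [0, 0, 0]},
    {"xyz": [0.0111, 0.0012, -0.0164], "turn": [0, 0, 0]},
    {"xyz": [0, 0, 0], "turn": [0, 0, 0]},
  ],
)

```text
clock: 11.2
eef_pos: [543.0, -246.3, 105.4]
eef_rot: [-3.14, -0.609, 0.109]
wrist_force: [-0.1, -0.1, 0.5]
finger_gap: 60.2
```

>>> arm_command(
  deltas=[
    {"xyz": [0, 0, 0], "turn": [0, 0, 0]},
    {"xyz": [0, 0, 0], "turn": [0, 0, 0]},
    {"xyz": [0, 0, 0], "turn": [0, 0, 0]},
    {"xyz": [0, 0, 0], "turn": [0, 0, 0]},
    {"xyz": [0, 0, 0], "turn": [0, 0, 0]},
  ],
  gripper=1,
  force=55,
)

```text
clock: 11.82
eef_pos: [542.2, -247.3, 106.1]
eef_rot: [-3.14, -0.61, 0.107]
wrist_force: [-4.7, 2.9, 5.7]
finger_gap: 19.8
```

>>> arm_command(
  deltas=[
    {"xyz": [-0.003, -0.0003, 0.0041], "turn": [0, 0, 0]},
    {"xyz": [-0.0057, -0.0006, 0.0082], "turn": [0, 0, 0]},
    {"xyz": [-0.0114, -0.0012, 0.0164], "turn": [0, 0, 0]},
    {"xyz": [-0.0114, -0.0012, 0.0164], "turn": [0, 0, 0]},
    {"xyz": [0, 0, 0.03], "turn": [0, 0, 0]},
    {"xyz": [0, 0, 0.03], "turn": [0, 0, 0]},
    {"xyz": [0, 0, 0], "turn": [0, 0, 0]},
  ],
)

```text
clock: 12.7
eef_pos: [510.9, -251.6, 212.4]
eef_rot: [3.139, -0.612, 0.108]
wrist_force: [-0.5, 0.3, -4.4]
finger_gap: 19.8
```

Run:
```python
from cell import *
from h import *
c=camera("scene");cv2.imwrite("pics/s6.png",c["color"][:,:,::-1].copy())
s=read_state();print(s["wrist_force"],s["moment"],s["finger_gap"],s["joints"])
plan(s["eef_pos"],s["eef_rot"],[579.2,189.8,200],[np.pi,0,.12])
```

```text
[ 0.55366232 -0.10544442 -5.3335854 ] [-0.07875825  0.85965344  0.03918647] 19.47895454524013 [-0.71617267  0.13262547  1.85451954  0.61727496  0.81272024  0.39272434]
shift m [ 0.0687  0.4409 -0.0105] norm 0.446 turn [-0.0693  0.6061  0.0124] norm 0.61
```

View pics/s6.png

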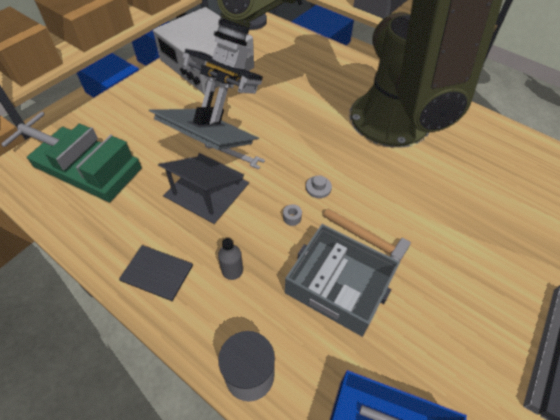

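The lid is off the stand and held, hanging at about (205,128) in the view, with a 5 N load. I'll carry it over the box and level it on the way.

>>> arm_command(
  deltas=[
    {"xyz": [0.0057, 0.0367, 0], "turn": [-0.0058, 0.0505, 0.001]},
    {"xyz": [0.0057, 0.0367, 0], "turn": [-0.0058, 0.0505, 0.001]},
    {"xyz": [0.0057, 0.0367, 0], "turn": [-0.0058, 0.0505, 0.001]},
    {"xyz": [0.0057, 0.0367, 0], "turn": [-0.0058, 0.0505, 0.001]},
    {"xyz": [0.0057, 0.0367, 0], "turn": [-0.0058, 0.0505, 0.001]},
    {"xyz": [0.0057, 0.0367, 0], "turn": [-0.0058, 0.0505, 0.001]},
    {"xyz": [0.0057, 0.0367, 0], "turn": [-0.0058, 0.0505, 0.001]},
    {"xyz": [0.0057, 0.0367, 0], "turn": [-0.0058, 0.0505, 0.001]},
    {"xyz": [0.0057, 0.0367, 0], "turn": [-0.0058, 0.0505, 0.001]},
    {"xyz": [0.0057, 0.0367, 0], "turn": [-0.0058, 0.0505, 0.001]},
    {"xyz": [0.0057, 0.0367, 0], "turn": [-0.0058, 0.0505, 0.001]},
    {"xyz": [0.0057, 0.0367, 0], "turn": [-0.0058, 0.0505, 0.001]},
  ],
)

```text
clock: 14.25
eef_pos: [578.7, 190.6, 208.4]
eef_rot: [-3.141, 0.005, 0.121]
wrist_force: [0.1, -0.0, -4.5]
finger_gap: 19.6
```

>>> arm_command(
  deltas=[
    {"xyz": [0, 0, -0.02], "turn": [0, 0, 0]},
    {"xyz": [0, 0, -0.02], "turn": [0, 0, 0]},
    {"xyz": [0, 0, -0.015], "turn": [0, 0, 0]},
    {"xyz": [0, 0, 0], "turn": [0, 0, 0]},
    {"xyz": [0, 0, 0], "turn": [0, 0, 0]},
  ],
)

```text
clock: 14.88
eef_pos: [579.5, 189.3, 156.4]
eef_rot: [-3.141, -0.001, 0.119]
wrist_force: [0.1, -0.6, -3.9]
finger_gap: 19.5
```

Run:
```python
from cell import *
from h import *
c=camera("scene");crop(c,260,170,160,120,5,"pics/s7.png");crop(c,270,230,140,110,5,"pics/s7b.png")
c=camera("top");crop(c,110,120,155,118,5,"pics/t7.png")
s=read_state();print(s["wrist_force"],s["moment"],s["finger_gap"],s["eef_pos"],s["eef_rot"])
```

```text
[ 0.29684974 -0.19463327 -4.39756947] [0.00155458 0.01370503 0.00087117] 19.325848919842585 [579.5275138 189.3398353 156.7411968] [-3.14140653e+00 -1.51895865e-03  1.19494988e-01]
```

View pics/s7b.png

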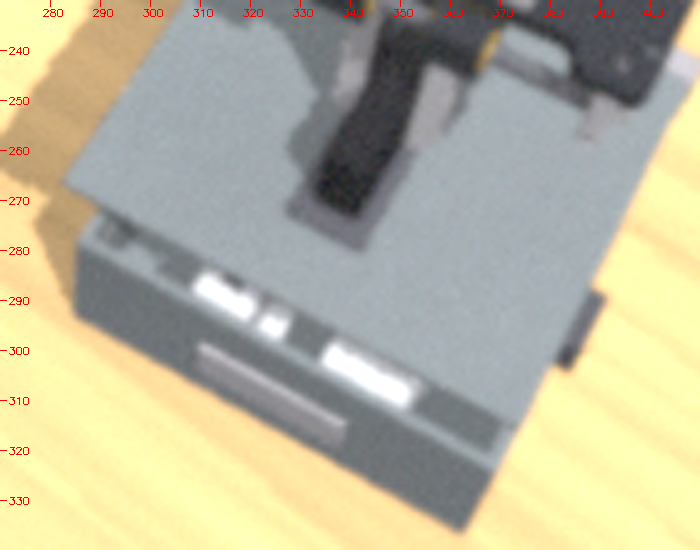

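View pics/t7.png

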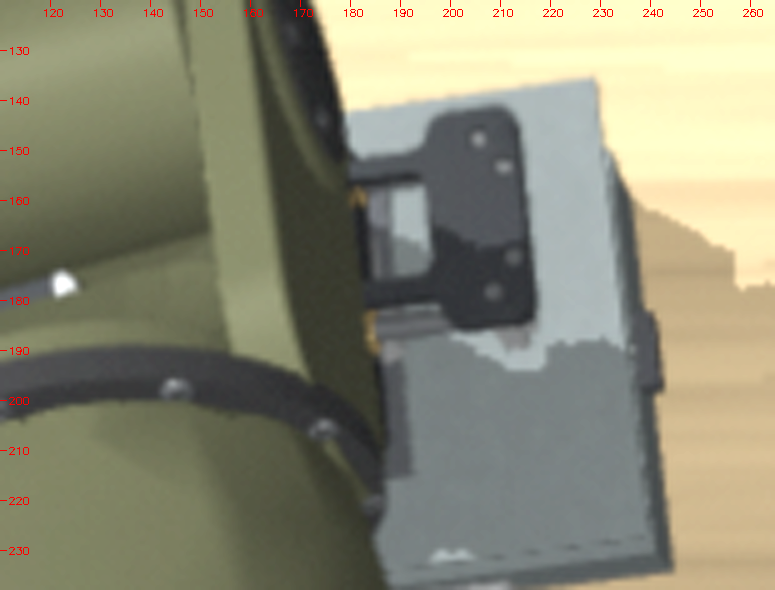

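View pics/s7.png

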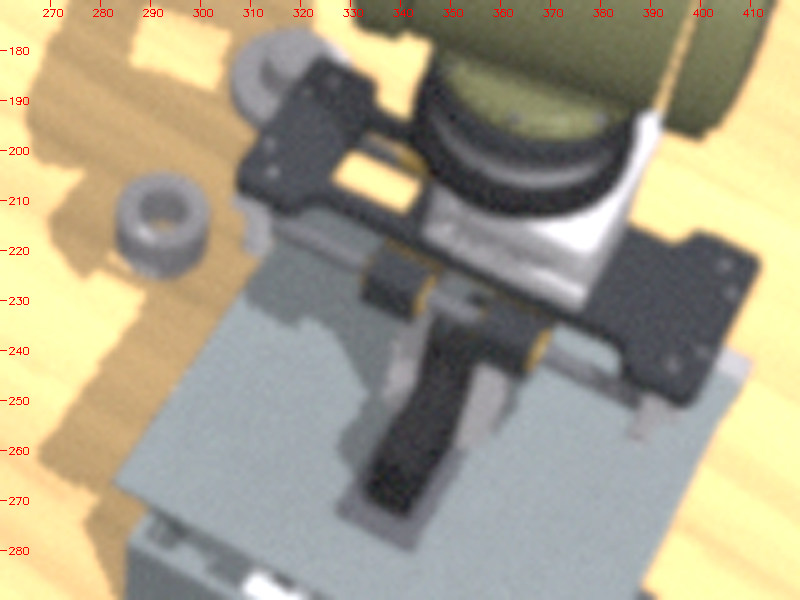

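The lid hangs level over the box. Its +x/-y corner is at scene (283.3,266.5) and top (229,135.7), and its +x/+y corner at scene (374,314). I'll compare these with the tool-based prediction to find the lid's x offset in the grip.

Run:
```python
from cell import *
from h import *
np.set_printoptions(precision=1,suppress=True)
t=camera("top"); s=camera("scene")
st=read_state();p=st["eef_pos"];yaw=st["eef_rot"][2]
Rz=Rn.from_euler('z',yaw).as_matrix()
P,e=tri(t,(229,135.7),s,(283.3,266.5));print(P,e)
print("in tool-aligned axes rel TCP",Rz.T@(P-p),"expect (88,-100,-18)")
zt=p[2]-18
for z in(zt,zt+1.5):
  for nm,c,q in(("t",t,(229,135.7)),("s",s,(283.3,266.5)),("s2",s,(374,314.2))):
    print(z,nm,Rz.T@(onz(c,[q],z)[0]-p))
# box corners seen now
for nm,c,q in(("t-y",t,(231.7,150.2)),("s +x-y",s,(285.5,278.3)),("s +x+y",s,(368,323))):
    print("box",nm,Rz.T@(onz(c,[q],76)[0]-p))
```

```text
[680.2 102.  135.7] 2.695119854769682
in tool-aligned axes rel TCP [ 89.6 -98.8 -20.9] expect (88,-100,-18)
138.603252399336 t [  89.1 -100.3  -18. ]
138.603252399336 s [ 90.5 -96.7 -18. ]
138.603252399336 s2 [ 87.7  99.3 -18. ]
140.103252399336 t [  88.6 -100.4  -16.5]
140.103252399336 s [ 91.2 -96.4 -16.5]
140.103252399336 s2 [ 88.4  99.3 -16.5]
box t-y [ 80.4 -96.3 -80.6]
box s +x-y [ 82.9 -94.5 -80.6]
box s +x+y [ 81.4  97.  -80.6]
```

The measured lid centre is about 1–2 mm ahead of the box centre in x. I'll correct by -1.5 mm in x and +0.4 mm in y, then lower to just above engagement.

>>> arm_command(
  deltas=[
    {"xyz": [-0.0015, 0.0004, -0.015], "turn": [0, 0, 0.0005]},
    {"xyz": [0, 0, -0.015], "turn": [0, 0, 0]},
    {"xyz": [0, 0, -0.005], "turn": [0, 0, 0]},
    {"xyz": [0, 0, 0], "turn": [0, 0, 0]},
    {"xyz": [0, 0, 0], "turn": [0, 0, 0]},
  ],
)

```text
clock: 15.7
eef_pos: [577.9, 189.8, 121.3]
eef_rot: [-3.142, -0.001, 0.12]
wrist_force: [1.2, 0.3, -4.4]
finger_gap: 19.9
```

Run:
```python
from cell import *
from h import *
c=camera("scene");crop(c,275,255,120,90,6,"pics/s8.png")
c=camera("top");crop(c,180,140,75,100,6,"pics/t8.png")
s=read_state();print(s["wrist_force"],s["moment"],s["eef_pos"],s["eef_rot"])
```

```text
[ 0.40106052  0.49646591 -4.00973549] [-0.05444259  0.02938954  0.03343453] [577.92663627 189.76148988 121.42175101] [-3.14155775e+00 -1.01839627e-03  1.19956559e-01]
```

View pics/s8.png

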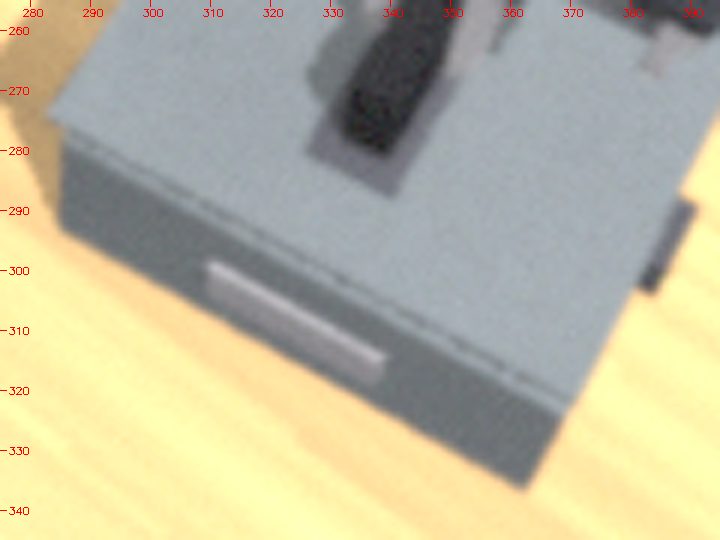

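View pics/t8.png

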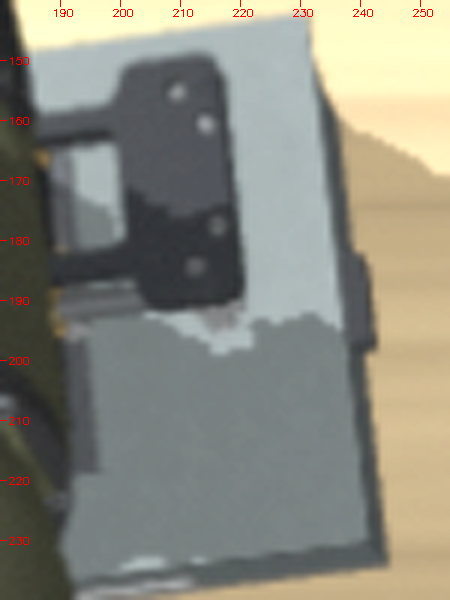

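>>> arm_command(
  deltas=[
    {"xyz": [0, 0, -0.002], "turn": [0, 0, 0]},
    {"xyz": [0, 0, -0.002], "turn": [0, 0, 0]},
    {"xyz": [0, 0, -0.002], "turn": [0, 0, 0]},
    {"xyz": [0, 0, 0], "turn": [0, 0, 0]},
  ],
)

```text
clock: 16.3
eef_pos: [577.6, 189.7, 114.7]
eef_rot: [3.141, 0.0, 0.12]
wrist_force: [-0.7, 0.6, -5.1]
finger_gap: 19.4
```

>>> arm_command(
  deltas=[
    {"xyz": [0, 0, -0.001], "turn": [0, 0, 0]},
    {"xyz": [0, 0, -0.001], "turn": [0, 0, 0]},
    {"xyz": [0, 0, 0], "turn": [0, 0, 0]},
  ],
)

```text
clock: 16.68
eef_pos: [577.9, 189.8, 113.4]
eef_rot: [3.141, -0.001, 0.12]
wrist_force: [-1.6, 0.9, 0.7]
finger_gap: 19.8
```

Run:
```python
from cell import *
s=read_state();print(s["wrist_force"],s["moment"],s["eef_pos"],s["eef_rot"])
```

```text
[-1.62001761  0.93261427  0.72358986] [-0.23993997  0.28452472 -0.08642779] [577.85331659 189.77710326 113.40212168] [ 3.14148999e+00 -8.51650060e-04  1.20100961e-01]
```

>>> arm_command(
  deltas=[
    {"xyz": [0, 0, -0.001], "turn": [0, 0, 0]},
    {"xyz": [0, 0, 0], "turn": [0, 0, 0]},
  ],
)

```text
clock: 16.92
eef_pos: [577.9, 189.9, 112.8]
eef_rot: [-3.141, -0.001, 0.12]
wrist_force: [-6.1, 0.6, 6.1]
finger_gap: 19.8
```

Run:
```python
from cell import *
s=read_state();print(s["wrist_force"],s["moment"],s["eef_pos"],s["eef_rot"])
```

```text
[-6.10949443  0.62968875  6.07649827] [-0.07336852  0.36619147 -0.03908018] [577.92874512 189.9051295  112.84735884] [-3.14130638e+00 -1.44382287e-03  1.20016215e-01]
```

Contact comes at the height where the plug sits on the rim (TCP≈113), so it isn't in the mouth yet. I'll measure the lid edges relative to the rim edges with sub-pixel line fits in the same cameras.

```bash
cat > edge.py <<'E'
from cell import *
from h import *
np.set_printoptions(precision=2,suppress=True)
def edge(img,a,b,win=2.0,f0=.1,f1=.9,n=40):
    g=cv2.GaussianBlur(img.astype(np.float32),(0,0),.6).mean(2)
    a=np.array(a,float);b=np.array(b,float);d=(b-a)/np.linalg.norm(b-a);nn=np.array([-d[1],d[0]])
    off=np.arange(-win,win+.01,.1);pts=[]
    for f in np.linspace(f0,f1,n):
        q=a+f*(b-a)+off[:,None]*nn
        v=cv2.remap(g,q[:,0].astype(np.float32)[None],q[:,1].astype(np.float32)[None],cv2.INTER_LINEAR)[0]
        gr=np.abs(np.gradient(cv2.GaussianBlur(v[None],(0,0),3)[0]))
        k=gr.argmax()
        if 2<k<len(off)-3 and gr[k]>.4: pts.append(q[k])
    pts=np.array(pts)
    vx,vy,x0,y0=cv2.fitLine(pts.astype(np.float32),cv2.DIST_HUBER,0,.01,.01).ravel()
    r=(pts-[x0,y0])@np.array([-vy,vx])
    keep=np.abs(r)<.5
    return pts[keep],len(pts),keep.sum(),np.median(np.abs(r))
E
python3 - <<'E'
from edge import *
t=camera("top"); s=camera("scene")
cv2.imwrite("pics/s9.png",s["color"][:,:,::-1].copy());cv2.imwrite("pics/t9.png",t["color"][:,:,::-1].copy())
crop(s,275,215,135,120,5,"pics/s9c.png");crop(t,170,130,85,110,5,"pics/t9c.png")
t0=cv2.imread("pics/top0.png")[:,:,::-1];s0=cv2.imread("pics/scene0.png")[:,:,::-1]
yaw=.12;Rz=Rn.from_euler('z',yaw).as_matrix();c0=np.array([579.2,189.8,0])
T=[(138.5,162.8),(231.7,150.2),(242,230.5),(145,241)]
S=[(368,323),(285.5,278.3),(322,224.5),(398.5,262)]
names=["+x","-y","-x","+y"]
for nm,c,im,C in(("top",t,t0,T),("scene",s,s0,S)):
    for i in range(4):
        p,n,k,m=edge(im,C[i],C[(i+1)%4],win=2)
        L=(onz(c,p,76)-c0)@Rz; ax=0 if i%2==0 else 1
        print("box",nm,names[i],n,k,round(m,2),"coord",np.median(L[:,ax]).round(2),"slope",np.polyfit(L[:,1-ax],L[:,ax],1)[0].round(4))
E
```

```text
box top +x 40 40 0.11 coord 78.14 slope -0.0028
box top -y 40 40 0.15 coord -96.86 slope -0.0005
box top -x 40 40 0.16 coord -83.15 slope -0.0014
box top +y 40 40 0.15 coord 93.93 slope 0.0
box scene +x 40 8 0.8 coord 82.99 slope -0.0325
box scene -y 40 27 0.14 coord -92.14 slope -0.0037
box scene -x 40 35 0.17 coord -80.64 slope 0.0055
box scene +y 40 24 0.4 coord 98.63 slope 0.0129
```

View pics/s9c.png

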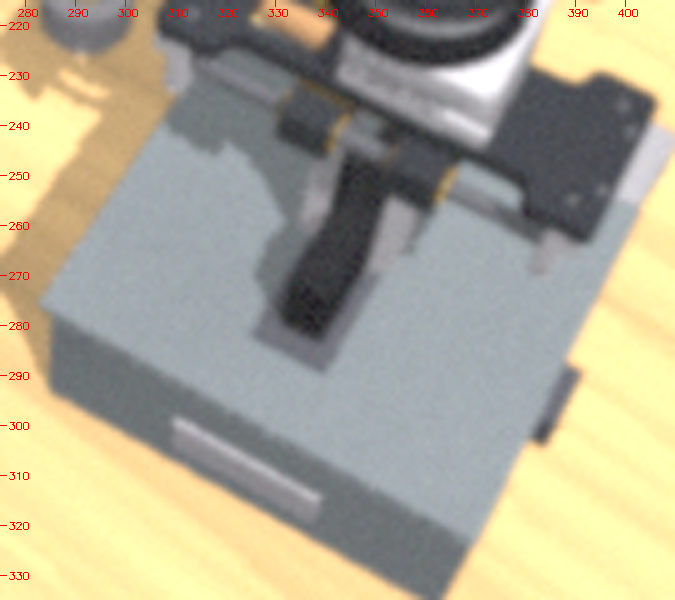

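View pics/t9c.png

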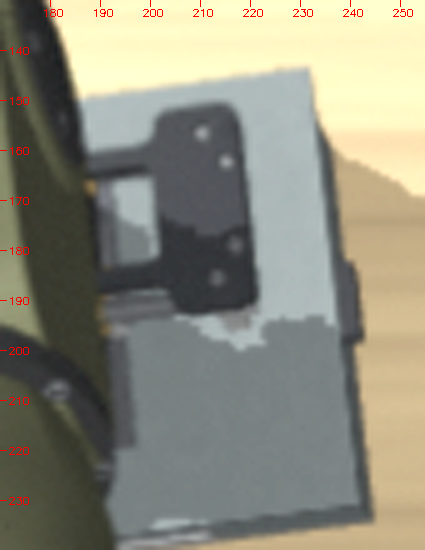

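Run:
```python
from edge import *
t=camera("top"); s=camera("scene")
yaw=.12;Rz=Rn.from_euler('z',yaw).as_matrix();c0=np.array([579.2,189.8,0])
for nm,c,a,b,e,ax in(("top +x",t,(190,149.2),(231,144),88,0),("top -y",t,(231.5,144),(241,230),-100,1),
   ("scene -y",s,(283,275),(308,241),-100,1),("scene +y",s,(368.5,323),(400,256),100,1),("scene +x",s,(283,275),(368.5,323),88,0)):
    p,n,k,m=edge(c["color"],a,b,win=2.5)
    L=(onz(c,p,97)-c0)@Rz
    print(nm,n,k,round(m,2),np.median(L[:,ax]).round(2),"expect",e,"slope",np.polyfit(L[:,1-ax],L[:,ax],1)[0].round(4))
s0=cv2.imread("pics/scene0.png")[:,:,::-1]
# scene box edges with several guesses
for dx in(0,5):
  for i,(P,Q,e,ax) in enumerate((((83-dx,98-dx),(83-dx,-98+dx),83-dx,0),((-83+dx,-98+dx),(-83+dx,98-dx),-83+dx,0))):
    W=[c0+Rz@np.array([*v,76]) for v in(P,Q)]
    px=proj(s,W); p,n,k,m=edge(s0,px[0],px[1],win=1.3)
    L=(onz(s,p,76)-c0)@Rz
    print("box scene x edge expect",e,n,k,round(m,2),np.median(L[:,ax]).round(2),"slope",np.polyfit(L[:,1-ax],L[:,ax],1)[0].round(4))
```

```text
top +x 40 40 0.16 89.0 expect 88 slope -0.0006
top -y 40 35 0.2 -99.8 expect -100 slope 0.0036
scene -y 7 6 0.26 -99.7 expect -100 slope -0.0352
scene +y 39 39 0.05 99.08 expect 100 slope 0.0129
scene +x 40 39 0.12 90.13 expect 88 slope -0.0015
box scene x edge expect 83 40 33 0.36 81.84 slope -0.0065
box scene x edge expect -83 40 37 0.07 -81.62 slope 0.0026
box scene x edge expect 78 37 32 0.15 78.63 slope -0.0135
box scene x edge expect -78 40 37 0.05 -79.36 slope 0.0023
```

Relative to the rim, the lid sits about +1.3 mm in x and -1.0 mm in y in box axes. I'll lift slightly, shift, and try again.

>>> arm_command(
  deltas=[
    {"xyz": [0, 0, 0.004], "turn": [0, 0, 0]},
    {"xyz": [-0.0013, 0.0009, 0], "turn": [0, 0, 0]},
    {"xyz": [0, 0, 0], "turn": [0, 0, 0]},
    {"xyz": [0, 0, -0.002], "turn": [0, 0, 0]},
    {"xyz": [0, 0, -0.001], "turn": [0, 0, 0]},
    {"xyz": [0, 0, -0.001], "turn": [0, 0, 0]},
    {"xyz": [0, 0, 0], "turn": [0, 0, 0]},
  ],
)

```text
clock: 18.0
eef_pos: [576.4, 190.6, 111.8]
eef_rot: [3.141, -0.0, 0.12]
wrist_force: [0.2, -0.0, -3.9]
finger_gap: 19.9
```

Run:
```python
from cell import *
s=read_state();print(s["wrist_force"],s["moment"],s["eef_pos"],s["eef_rot"])
```

```text
[ 0.21722722 -0.04571604 -3.91112041] [-0.01626947  0.00431843 -0.03029222] [576.37727945 190.60142578 111.82112449] [ 3.14148841e+00 -6.42959276e-05  1.20011202e-01]
```

It's past the rim at z=111.8 with no contact force, so the plug is entering. I'll continue slowly.

>>> arm_command(
  deltas=[
    {"xyz": [0, 0, -0.002], "turn": [0, 0, 0]},
    {"xyz": [0, 0, -0.002], "turn": [0, 0, 0]},
    {"xyz": [0, 0, 0], "turn": [0, 0, 0]},
  ],
)

```text
clock: 18.38
eef_pos: [576.3, 190.6, 107.7]
eef_rot: [3.141, 0.0, 0.12]
wrist_force: [0.7, 0.3, -5.0]
finger_gap: 19.6
```

>>> arm_command(
  deltas=[
    {"xyz": [0, 0, -0.001], "turn": [0, 0, 0]},
    {"xyz": [0, 0, -0.001], "turn": [0, 0, 0]},
    {"xyz": [0, 0, -0.001], "turn": [0, 0, 0]},
    {"xyz": [0, 0, 0], "turn": [0, 0, 0]},
  ],
)

```text
clock: 18.88
eef_pos: [576.5, 190.8, 105.2]
eef_rot: [-3.141, -0.001, 0.12]
wrist_force: [0.1, 2.0, -1.1]
finger_gap: 19.8
```

The catches are now being felt (about 3–4 N). I'll push on in small steps.

>>> arm_command(
  deltas=[
    {"xyz": [0, 0, -0.001], "turn": [0, 0, 0]},
    {"xyz": [0, 0, -0.001], "turn": [0, 0, 0]},
    {"xyz": [0, 0, -0.001], "turn": [0, 0, 0]},
    {"xyz": [0, 0, 0], "turn": [0, 0, 0]},
  ],
)

```text
clock: 19.38
eef_pos: [576.5, 190.6, 101.7]
eef_rot: [3.141, -0.0, 0.12]
wrist_force: [2.6, 0.7, -1.6]
finger_gap: 19.9
```

>>> arm_command(
  deltas=[
    {"xyz": [0, 0, -0.001], "turn": [0, 0, 0]},
    {"xyz": [0, 0, -0.001], "turn": [0, 0, 0]},
    {"xyz": [0, 0, -0.001], "turn": [0, 0, 0]},
    {"xyz": [0, 0, 0], "turn": [0, 0, 0]},
  ],
)

```text
clock: 19.88
eef_pos: [576.2, 190.6, 98.6]
eef_rot: [3.141, 0.0, 0.12]
wrist_force: [1.1, 0.8, -2.9]
finger_gap: 19.5
```

>>> arm_command(
  deltas=[
    {"xyz": [0, 0, -0.001], "turn": [0, 0, 0]},
    {"xyz": [0, 0, -0.001], "turn": [0, 0, 0]},
    {"xyz": [0, 0, 0], "turn": [0, 0, 0]},
  ],
)

```text
clock: 20.25
eef_pos: [576.4, 190.6, 97.5]
eef_rot: [3.141, -0.0, 0.12]
wrist_force: [-2.6, -0.4, 6.1]
finger_gap: 19.5
```

>>> arm_command(
  deltas=[
    {"xyz": [0, 0, -0.001], "turn": [0, 0, 0]},
    {"xyz": [0, 0, 0], "turn": [0, 0, 0]},
  ],
)

```text
clock: 20.5
eef_pos: [576.4, 190.6, 97.5]
eef_rot: [3.142, -0.001, 0.12]
wrist_force: [-7.7, -1.2, 14.6]
finger_gap: 19.7
```

A hard stop at 97.5, 16 mm below the rim contact as expected. One more millimetre of push, then relax, open and rise.

>>> arm_command(
  deltas=[
    {"xyz": [0, 0, -0.001], "turn": [0, 0, 0]},
    {"xyz": [0, 0, 0], "turn": [0, 0, 0]},
    {"xyz": [0, 0, 0.002], "turn": [0, 0, 0]},
    {"xyz": [0, 0, 0], "turn": [0, 0, 0]},
  ],
)

```text
clock: 21.0
eef_pos: [576.4, 190.6, 97.5]
eef_rot: [3.142, -0.0, 0.12]
wrist_force: [-4.5, -1.0, 8.2]
finger_gap: 19.9
```

>>> arm_command(
  deltas=[
    {"xyz": [0, 0, 0], "turn": [0, 0, 0]},
    {"xyz": [0, 0, 0], "turn": [0, 0, 0]},
    {"xyz": [0, 0, 0], "turn": [0, 0, 0]},
  ],
  gripper=0.5,
)

```text
clock: 21.38
eef_pos: [576.4, 190.6, 96.7]
eef_rot: [3.141, -0.0, 0.12]
wrist_force: [-0.5, -0.1, 0.2]
finger_gap: 45.4
```

>>> arm_command(
  deltas=[
    {"xyz": [0, 0, 0.015], "turn": [0, 0, 0]},
    {"xyz": [0, 0, 0.04], "turn": [0, 0, 0]},
    {"xyz": [0, 0, 0.05], "turn": [0, 0, 0]},
    {"xyz": [-0.01, -0.05, 0.03], "turn": [0, 0, 0]},
    {"xyz": [-0.02, -0.058, 0], "turn": [0, 0, 0]},
    {"xyz": [-0.02, -0.058, 0], "turn": [0, 0, 0]},
    {"xyz": [-0.02, -0.058, 0], "turn": [0, 0, 0]},
    {"xyz": [-0.02, -0.058, 0], "turn": [0, 0, 0]},
    {"xyz": [-0.02, -0.058, 0], "turn": [0, 0, 0]},
    {"xyz": [-0.01, -0.03, 0], "turn": [0, 0, 0]},
    {"xyz": [0, 0, 0], "turn": [0, 0, 0]},
  ],
)

```text
clock: 22.75
eef_pos: [455.9, -181.0, 233.0]
eef_rot: [3.141, -0.001, 0.117]
wrist_force: [0.4, 1.0, -0.9]
finger_gap: 46.9
```

Run:
```python
from edge import *
t=camera("top"); s=camera("scene")
crop(s,275,215,135,120,5,"pics/s10.png");crop(t,125,130,135,115,5,"pics/t10.png")
cv2.imwrite("pics/t10f.png",t["color"][:,:,::-1].copy())
```

```text
(no output)
```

View pics/s10.png

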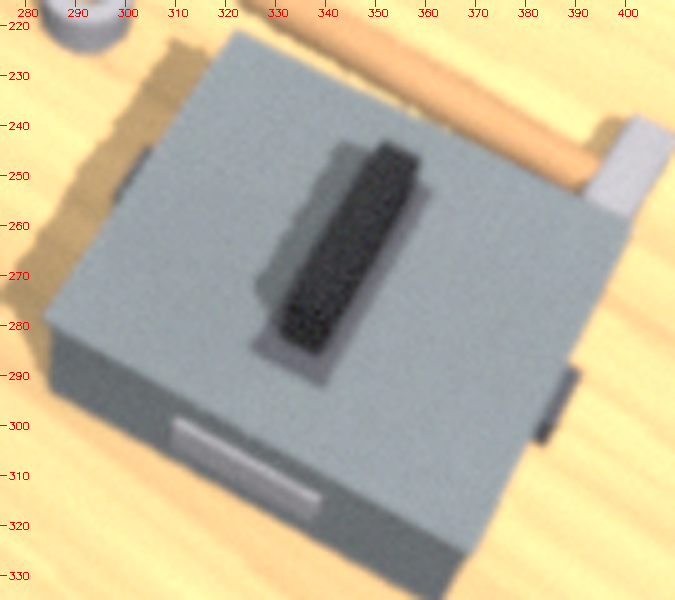

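View pics/t10.png

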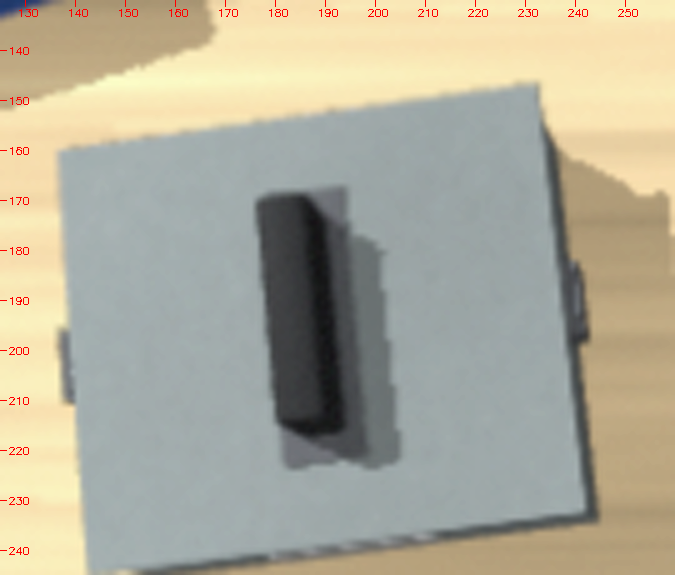

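View pics/t10f.png

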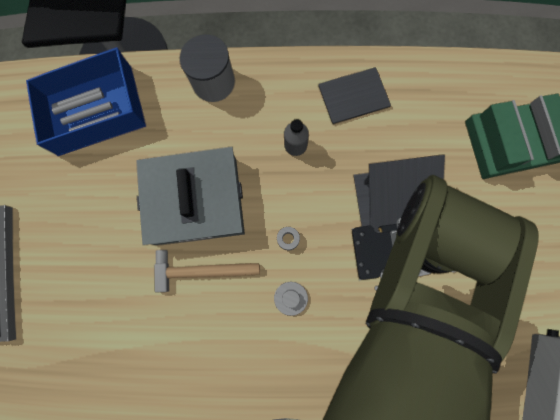

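The lid covers the box square and flat in both views, and the other items are unmoved. I'll check the height of each corner by triangulation.

Run:
```python
from edge import *
t=camera("top"); s=camera("scene")
def inter(p,q):
    def ln(P):
        vx,vy,x,y=cv2.fitLine(P.astype(np.float32),cv2.DIST_HUBER,0,.01,.01).ravel();return np.cross([x,y,1],[x+vx,y+vy,1])
    v=np.cross(ln(p),ln(q));return v[:2]/v[2]
def corners(c,C):
    E=[edge(c["color"],C[i],C[(i+1)%4],win=1.5)[0] for i in range(4)]
    return [inter(E[i-1],E[i]) for i in range(4)]
A=corners(t,[(137,160.5),(232.8,146.8),(242.2,233),(143,244.5)])
B=corners(s,[(368.8,325),(283.8,278.3),(322.5,221.5),(400.8,258.5)])
P=np.array([tri(t,a,s,b)[0] for a,b in zip(A,B)]);print(np.array(A),np.array(B));print(P,[np.linalg.norm(P[i]-P[i-1]).round(1) for i in range(4)])
st=read_state();print(st["eef_pos"],st["wrist_force"],st["clock"])
```

```text
[[136.05 159.7 ]
 [231.91 146.17]
 [241.62 232.01]
 [142.11 244.57]] [[369.11 325.84]
 [282.77 278.42]
 [321.85 220.82]
 [401.56 259.07]]
[[653.75 300.13  78.86]
 [678.19 102.3   79.6 ]
 [504.09  81.68  78.34]
 [480.18 278.16  81.38]] [np.float64(175.0), np.float64(199.3), np.float64(175.3), np.float64(198.0)]
[ 456.78 -178.5   232.31] [-0.96 -0.14 -0.65] 22.95
```

All four corners lie at 78.3–81.4 mm, mean 79.5. Allowing for the roughly -1.6 mm height bias the cameras showed on the bar, that is 81 mm, rim plus flange. The lid is home, so I'll hand in.

Run:
```python
from cell import *
print(sign_off())
```

```text
the job is handed in; nothing more can be done
None
```

The bar now lies flat on the plate beside the block, and the lid is on the box and pressed fully home. I handed the job in at about 23 s.

**Bar:** I gripped it square to its slope, lifted and levelled it, and set it on the plate. The checks put its top at about 55 mm above the underside, below the 60 mm fill line. The block did not move.

**Lid:** I lifted it from the stand by its fin and levelled it over the box. The first try stopped on the rim. After measuring the lid edges against the rim I shifted it about 1.3 mm in x and 0.9 mm in y, and it entered freely. It passed the catches at about 4 N or less over its own weight. It came to a hard stop 16 mm below the rim contact, which is the plug depth, and I pressed there with about 20 N before letting go.

**Last checks:**
- **Lid height:** the lid's top corners measured 78–81 mm, mean 79.5 mm. The expected height is 81 mm. The cameras read about 1.6 mm low on the bar, so this agrees, but the spread means flushness at any one corner is known only to about 2 mm.
- **Lid size and fit:** the measured edges were 175 × 199 mm against 176 × 200 mm, and both views show the lid flat and square on the box.
- **Other items:** the hammer, collar, hub and bottle look unmoved in the last top view. The arm hid most of the wrench there, so I did not check it again.
- **Robot:** it touches nothing, at z = 232 mm, with wrist force about 1 N.

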